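Take the hung caddy off its keyhole studs and stand it on the cutting mat

TASK

The small plywood caddy hangs on the upright grey panel by two keyhole slots in its back plate. Raise it along the slots until the stud heads sit in the wide ends, draw it straight off the studs, and stand it upright, wholly on the cutting mat. Set it down rather than dropping it, and leave the tape roll, the pen pot and the cardboard model as they are.

Things in the scene. Friction and masses are not known exactly. Their poses are not given: they have to be found in the camera images.
- caddy_grip (a point): Centre of the caddy's handle bar (12 mm thick in y, 16 mm high), which runs along the caddy's x from back plate to front post, over the middle of the tray, 52 mm clear of the tray's rim. This point is 105 mm above the underside, midway front to back. x points from the back plate to the front (hung: away from the panel), z up.
- caddy_slots (a point): Point on the caddy, mid-thickness of the back plate, midway between its two keyholes, where the stud necks sit while it hangs (112 mm above the underside, 42.5 mm behind caddy_grip). The keyholes are 50 mm to either side along y: each an upright slot 9 mm wide with its wide end, eight-sided and 24 mm across, at the bottom.
- caddy_wide (a point): Point on the caddy midway between the centres of the two wide ends, 26 mm straight below caddy_slots. With this point at the height of panel_studs the stud heads can pass through (about 4 mm of play all round).
- caddy_foot0 (a point): Corner of the caddy's underside: back, -y side (caddy x -45 mm, y -70 mm; 105 mm below caddy_grip).
- caddy_foot1 (a point): Corner of the caddy's underside: back, +y side (caddy x -45 mm, y +70 mm; 105 mm below caddy_grip).
- caddy_foot2 (a point): Corner of the caddy's underside: front, -y side (caddy x +45 mm, y -70 mm; 105 mm below caddy_grip).
- caddy_foot3 (a point): Corner of the caddy's underside: front, +y side (caddy x +45 mm, y +70 mm; 105 mm below caddy_grip).
- caddy: The caddy, one rigid plywood part of about 240 g: an open tray 90 mm deep (x) by 140 mm wide (y) with 45 mm high walls, and a back plate 140 wide, 125 high, 5 thick at its -x side. Origin at the centre of its underside, axes as for caddy_grip.
- panel_studs (a point): Point on the fixed grey panel (220 wide, 12 thick, 212 mm high, facing away from the robot) midway between its two steel studs, 182 mm above the table, 3.5 mm off the face. Studs 50 mm to either side along y: necks 6 mm thick, 7 long, then heads 16 across, 4 thick. x is straight out of the face (the way to draw the caddy off, level), y along the panel, z up.
- mat_top (a point): Centre of the upper face of the fixed green cutting mat, 240 mm (x) by 300 mm (y), 3 mm thick, lying on the table. Axes along its sides, z up.
- tape: Roll of clear tape lying on the table, 90 mm across, 25 mm high; origin at the centre of its underside. Leave alone.
- pot: White pen pot with pens, 72 mm across, 136 mm high with the pens; origin at the centre of its underside. Leave alone.
- model: Stepped cardboard model, 70 x 90 mm and 85 mm high; origin at the centre of its underside. Leave alone.
Mind the look-alikes: they are no part of the job. Several things have the shape of the caddy; the one meant has the colours described above.

How it is judged:
By the outcome, as a careful person would: the job done as asked, in the order asked, and still so for the second after the job is handed in, with the robot touching nothing.
It also fails if it takes over 45 s, if anything falls off the work surface, if the arm or the gripper's body presses on something with over 40 N, if the wrist force passes 120 N, or if a joint passes its speed limit or range.

ROBOT

A 6-joint arm with a two-finger parallel gripper is mounted at the origin on the work surface. World frame = base frame: x ahead of the robot, y to its left, z up, the work surface at z = 0. Lengths are in m, angles in degrees, forces in N, time in s.
With the tool pointing down it reaches from about 0.25 to 0.725 m from the base axis. Payload 9.7 kg.
Tool frame: the origin (TCP) lies midway between the tips of the shut fingers; the grasp point (between the pads) lies 19 mm behind it (bot.pinch_z is the distance from the TCP to the grasp point, in m); z points along the fingers, x is the direction in which the jaws open and shut, and the axes are right-handed (so a half turn about z gives the same grasp; the last joint's range is limited). The gripper opens to 85 mm and grips with 20 to 120 N. Pads are 22 mm wide; open, the fingers measure 114 mm over their backs; the gripper's body (76 mm by 85 mm) begins 54 mm behind the grasp point. The pads swing forward as they close: fully open they stand 13 mm farther back than shut.
Start: joints at [-63.197, 4.979, 10.078, 95.1, 0, 90], TCP at [0.248, -0.491, 0.231] pointing down, gripper open.
Joint ranges: [-179.16, 179.16], [-48.56, 103.87], [-65.8, 70.77], [-126.05, 130.52], [-82.76, 87.17], [-180, 180]. Speed limits (degrees/s): [127.2, 127.2, 147.25, 180, 180, 180].

INTERFACE

Orientations are given as [roll, pitch, yaw] about the fixed x, y, z axes, in that order (R = Rz(yaw) Ry(pitch) Rx(roll)).
In Python, from workcell import bot gives the robot as it stands. The module is installed in compiled form; this text tells all that it offers.
- The arm moves only by the shell command python3 -m pendant 'ROWS' [FORCE]. ROWS is JSON, a list of rows, each a list of 7 numbers: the shift along the tool's x, y, z scaled (see below), then the turn, a rotation vector about the tool's x, y, z scaled (see below), then the closure, from 0 (fully open) to 1 (shut). In form: [[tx, ty, tz, wx, wy, wz, jaw], ...]. A call has 1 to 12 rows; each row shifts and turns the pose as measured when the row begins, along the tool's axes as they then stand; what a row does not reach is not made up. The controller multiplies each number of a shift by 0.25 m and each number of a turn by pi rad. A row lasts 1/10 s, in which the tool goes at most 50 mm and 8.59 degrees, less where a joint would pass 70% of its speed; a pose out of reach is approached as far as the arm can. A call with a number of a shift or a turn outside -1 to 1 is refused whole. A call with a gripper value outside its range is refused whole. The fingers move at their own pace and stop on an object; FORCE is the grip in N (left out, the last holds). Time passes only in rows, so rows that do not move let the fingers close. It gives the time, the measured TCP pose, the force and the opening at its end, in the units of the state.
- bot.get_obs(): the state, without advancing time (a new reading comes with each control period).
- bot.camera(name): name is "scene" or "top"; returns the picture (480x640x3 uint8, red, green, blue); there is no depth.
- bot.calibration(name): a dict with "intrinsics" (3x3 intrinsics, pixels), "xyz" and "attitude" of the camera in the world. Camera axes: x right, y up, looking along -z (the intrinsics and any distortion apply to the point x, -y, -z); pixel columns grow to the right and rows downward; lengths in m; the calibration is good to about 2 mm. A picture is of the moment at which its call begins. calibration takes no time and is no camera call.
- bot.job_done(): hands the job in, once; it reports no verdict.
The state is a dict: "time": time; "q": joint angles; "qd": joint speeds; "joint_efforts": joint torques, N m; "ee_pos": TCP position; "tcp_rot": TCP orientation; "wrist_force": force on the tool from outside, world axes, zero at the start; "torque": the same for the moment, N m; "opening": finger opening in m.
Only numpy, scipy, OpenCV 4.12 (cv2) and the standard library are available. Lean on these libraries where they do the work, as an engineer would, in place of code of your own. Each camera call takes 0.05 s, during which the arm holds its last target.

## Working session

There is one attempt and no reset: what is moved stays moved. The work goes in short steps, Python scripts to look and compute and a shell command to move; the robot and the scene stay as the last step left them, time stands still between calls to the robot, and variables do not carry over. Pictures are saved under pics/ and viewed, and the job is handed in when it is done.

```bash
mkdir -p pics; python3 - <<'E'
from workcell import bot
import cv2
for n in("scene","top"):
    im=bot.camera(n); cv2.imwrite(f"pics/{n}0.png",im[:,:,::-1]); print(n,bot.calibration(n))
print(bot.get_obs(),bot.pinch_z)
E
```

```text
scene {'intrinsics': array([[508.64111632,   0.        , 316.85396298],
       [  0.        , 508.64111632, 239.96132638],
       [  0.        ,   0.        ,   1.        ]]), 'xyz': array([0.93629172, 0.24917694, 0.96711608]), 'attitude': array([ 31.54712589,   0.30354956, 120.36146793])}
top {'intrinsics': array([[597.16206567,   0.        , 321.33547988],
       [  0.        , 597.16206567, 232.47091309],
       [  0.        ,   0.        ,   1.        ]]), 'xyz': array([ 0.41639236, -0.03617742,  1.42152119]), 'attitude': array([  4.32102745,   0.27169179, -90.87048289])}
{'time': 0.1, 'q': array([-6.31976274e+01,  5.00901795e+00,  1.00410645e+01,  9.51005824e+01,
       -1.22013994e-03,  9.00007458e+01]), 'qd': array([-0.07892968, -0.08801306,  0.14702619,  0.00415363,  0.03939674,
       -0.06570519]), 'joint_efforts': array([ 3.67506673e-04, -5.21558583e+01,  4.65654945e+01,  1.60462788e-02,
        2.29359614e-05, -4.28069420e-07]), 'ee_pos': array([ 0.24790759, -0.49073658,  0.23066226]), 'tcp_rot': array([ 1.79998779e+02,  6.85358119e-02, -6.31983732e+01]), 'wrist_force': array([-0.34908473, -0.13193618, -1.2366501 ]), 'torque': array([-0.01052119, -0.01512266, -0.0117789 ]), 'opening': 0.0851475610898165} 0.0187
```

View pics/scene0.png

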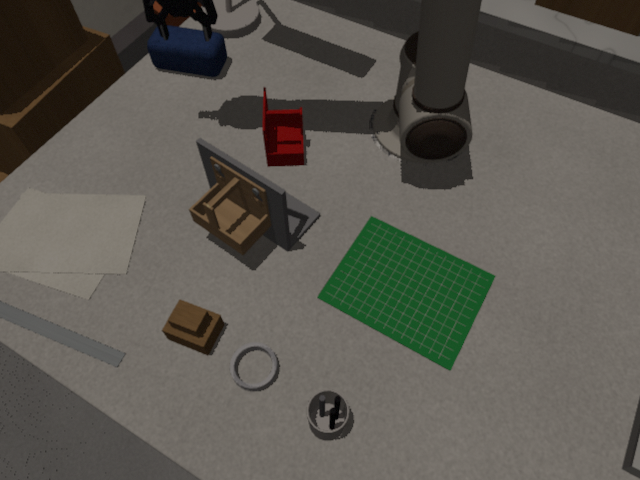

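View pics/top0.png

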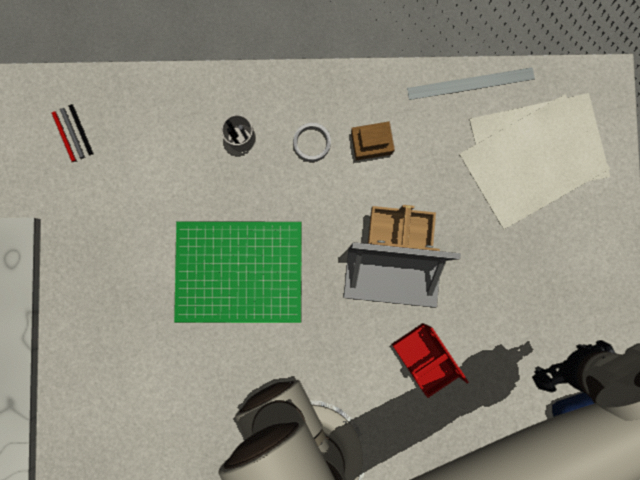

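The top view shows the mat at about (238,272), the panel at (400,252), and the caddy's handle around (405,227). The tape, model and pot sit beyond them, and a red look-alike is at (428,360). Next I'll enlarge some crops.

```bash
cat > h.py <<'E'
import numpy as np,cv2
from workcell import bot
from scipy.spatial.transform import Rotation as R
def cam(n):
    c=bot.calibration(n); return c['intrinsics'],c['xyz'],R.from_euler('xyz',c['attitude'],degrees=True).as_matrix()
def proj(n,P):
    K,t,Rm=cam(n); p=(np.atleast_2d(P)-t)@Rm; p=p*[1,-1,-1]; u=p@K.T; return u[:,:2]/u[:,2:]
def ray(n,uv,z):
    K,t,Rm=cam(n); d=np.linalg.solve(K,[uv[0],uv[1],1])*[1,-1,-1]; d=Rm@d; return t+d*(z-t[2])/d[2]
def crop(n,x0,y0,x1,y1,s,out,im=None):
    im=bot.camera(n) if im is None else im
    c=cv2.resize(im[y0:y1,x0:x1],None,fx=s,fy=s,interpolation=cv2.INTER_CUBIC)
    cv2.imwrite(out,c[:,:,::-1])
E
python3 - <<'E'
from h import *
a=cv2.imread('pics/top0.png')[:,:,::-1];b=cv2.imread('pics/scene0.png')[:,:,::-1]
crop('top',330,190,470,310,5,'pics/t1.png',a)
crop('scene',180,130,330,255,5,'pics/s1.png',b)
for uv in [(176,222),(301,222),(301,322),(175,322)]: print(ray('top',uv,.003))
E
```

```text
[0.55413811 0.31558589 0.003     ]
[0.54947018 0.01705012 0.003     ]
[0.31291011 0.02003723 0.003     ]
[0.31732151 0.31719731 0.003     ]
```

View pics/t1.png

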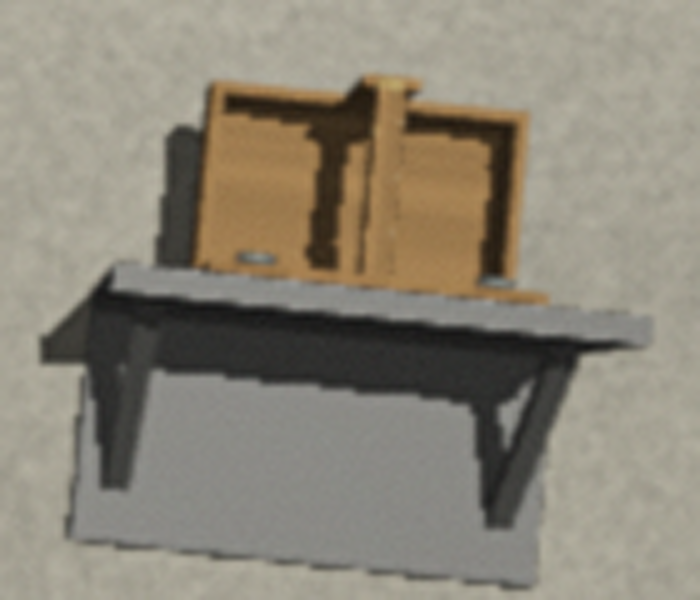

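View pics/s1.png

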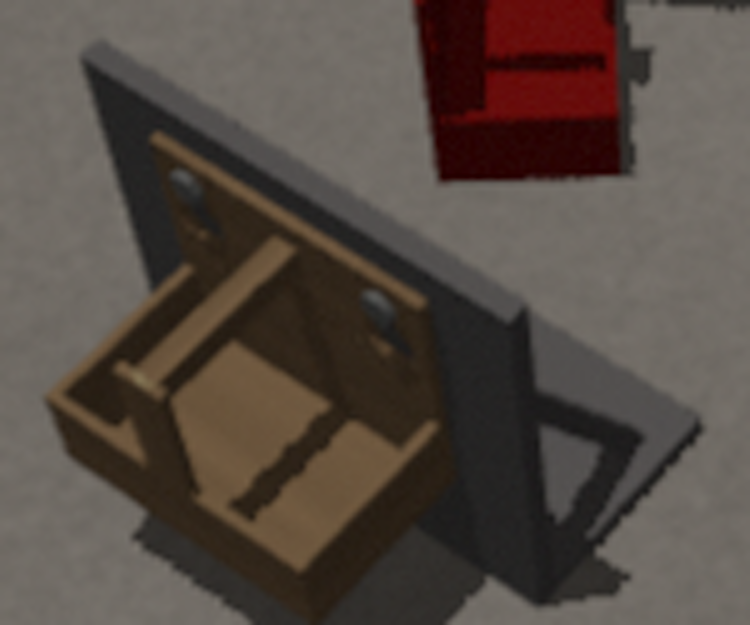

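```bash
cat > fit.py <<'E'
from h import *
from scipy.optimize import least_squares
T=lambda x,y:np.array([330+x/5,190+y/5]);S=lambda x,y:np.array([180+x/5,130+y/5])
pan=[('top',T(118,262),(-.0035,.11,.212)),('top',T(652,316),(-.0035,-.11,.212)),('scene',S(83,57),(-.0035,-.11,.212)),('scene',S(515,322),(-.0035,.11,.212)),('scene',S(543,603),(-.0035,.11,0.))]
cad=[('top',T(212,84),(.045,.07,.045)),('top',T(527,114),(.045,-.07,.045)),('scene',S(48,400),(.045,-.07,.045)),('scene',S(302,575),(.045,.07,.045)),('scene',S(155,137),(-.045,-.07,.125)),('scene',S(427,303),(-.045,.07,.125))]
def tf(p,P,z): c,s=np.cos(p[2]),np.sin(p[2]); return np.array([p[0]+c*P[0]-s*P[1],p[1]+s*P[0]+c*P[1],P[2]+z])
def fit(l,p0,z=None):
    f=lambda p:np.concatenate([proj(n,tf(p,P,p[3] if z is None else z))[0]-uv for n,uv,P in l])
    r=least_squares(f,p0); print(r.x[:2],np.degrees(r.x[2]),r.x[3:]); print(r.fun.reshape(-1,2).round(1).tolist()); return r.x
a=fit(pan,[.37,-.2,0],0.); b=fit(cad,[.43,-.2,0,.07])
print('expected caddy origin',tf(a,(.0425-.0035+.0035-.001,0,.07),0)) 
E
python3 fit.py
```

```text
[ 0.47601324 -0.20368892] -6.2847777933368825 []
[[-1.5, 1.0], [0.0, 0.5], [-1.0, -0.4], [-0.7, -0.4], [-0.2, 1.3]]
[ 0.51801043 -0.20967536] -6.121516206711527 [0.06553691]
[[-0.1, 0.2], [0.2, -0.1], [-0.9, 0.3], [-0.1, -0.1], [0.5, -0.1], [0.4, 0.0]]
expected caddy origin [ 0.51726383 -0.20823194  0.07      ]
```

Panel and caddy fits agree to within 2 mm and 0.2°. I'll raise the tool and turn it to yaw 83.8°, so joint 6 still has range left at the mat.

```bash
python3 -m pendant '[[0,0,-0.05,0,0,-0.047,0],[0,0,-0.05,0,0,-0.047,0],[0,0,-0.05,0,0,-0.047,0],[0,0,-0.05,0,0,-0.047,0],[0,0,0,0,0,-0.047,0],[0,0,0,0,0,-0.047,0],[0,0,0,0,0,-0.047,0],[0,0,0,0,0,-0.047,0],[0,0,0,0,0,-0.047,0],[0,0,0,0,0,-0.047,0],[0,0,0,0,0,-0.047,0],[0,0,0,0,0,-0.047,0]]'
python3 -m pendant '[[0,0,0,0,0,-0.047,0],[0,0,0,0,0,-0.047,0],[0,0,0,0,0,-0.047,0],[0,0,0,0,0,-0.047,0],[0,0,0,0,0,-0.047,0]]'
cat >> h.py <<'E'
def go(P,yaw=None,rp=(180,0)):
    o=bot.get_obs(); A=R.from_euler('xyz',o['tcp_rot'],degrees=True)
    d=A.inv().apply(np.array(P)-o['ee_pos'])/.25
    w=(A.inv()*R.from_euler('xyz',[rp[0],rp[1],yaw],degrees=True)).as_rotvec()/np.pi
    print('t',o['time'],'pos',o['ee_pos'].round(4),'rot',o['tcp_rot'].round(2),'q',o['q'].round(1),'F',o['wrist_force'].round(2),'op',round(o['opening'],4)); print('shift',d.round(4),'turn',w.round(4))
E
python3 -c "
from h import *
go([.518,-.209,.27],83.8)"
```

```text
time: 1.3
ee_pos: [0.2474, -0.4897, 0.2775]
tcp_rot: [-179.4, -0.1, 40.1]
wrist_force: [-1.1, 0.6, -0.1]
opening: 0.0853
time: 1.8
ee_pos: [0.2472, -0.4893, 0.2753]
tcp_rot: [-179.5, -0.7, 83.0]
wrist_force: [0.2, -0.2, 0.6]
opening: 0.0857
t 1.8 pos [ 0.2472 -0.4893  0.2753] rot [-179.52   -0.72   83.03] q [-63.2   6.9  17.1 101.1   0.  -56.2] F [ 0.22 -0.2   0.59] op 0.0857
shift [1.2439 0.9396 0.0289] turn [-0.0026 -0.004  -0.0043]
```

```bash
python3 -m pendant '[[0.125,0.094,0,0,0,0,0],[0.125,0.094,0,0,0,0,0],[0.125,0.094,0,0,0,0,0],[0.125,0.094,0,0,0,0,0],[0.125,0.094,0,0,0,0,0],[0.125,0.094,0,0,0,0,0],[0.125,0.094,0,0,0,0,0],[0.125,0.094,0,0,0,0,0],[0.125,0.094,0,0,0,0,0],[0.125,0.094,0,0,0,0,0],[0,0,0,0,0,0,0]]'
python3 -c "
from h import *
go([.518,-.209,.23],83.8)"
```

```text
time: 2.9
ee_pos: [0.5251, -0.1949, 0.2715]
tcp_rot: [-179.1, -1.0, 83.2]
wrist_force: [0.7, -0.5, 0.6]
opening: 0.0855
t 2.9 pos [ 0.5251 -0.1949  0.2715] rot [-179.12   -0.99   83.23] q [-20.8   8.7  18.7 101.1   0.8 -14. ] F [ 0.67 -0.46  0.6 ] op 0.0855
shift [-0.062  -0.0189  0.1654] turn [-0.0048 -0.0055 -0.0031]
```

```bash
python3 -m pendant '[[-0.062,-0.019,0.055,-0.005,-0.005,-0.003,0],[0,0,0.055,0,0,0,0],[0,0,0.055,0,0,0,0],[0,0,0,0,0,0,0]]'
python3 - <<'E'
from h import *
go([.518,-.209,.154],83.8)
crop('scene',150,30,350,270,2.5,'pics/s2.png'); crop('top',330,170,530,310,4,'pics/t2.png')
E
```

```text
time: 3.3
ee_pos: [0.5183, -0.209, 0.2272]
tcp_rot: [-179.9, -0.1, 84.0]
wrist_force: [-0.2, 0.5, 0.4]
opening: 0.0851
t 3.3 pos [ 0.5183 -0.209   0.2272] rot [-1.799e+02 -7.000e-02  8.400e+01] q [-22.    6.3  11.   94.9   0.  -16. ] F [-0.17  0.46  0.42] op 0.0851
shift [-0.0005 -0.0008  0.2927] turn [-0.0006 -0.0004  0.0011]
```

View pics/s2.png

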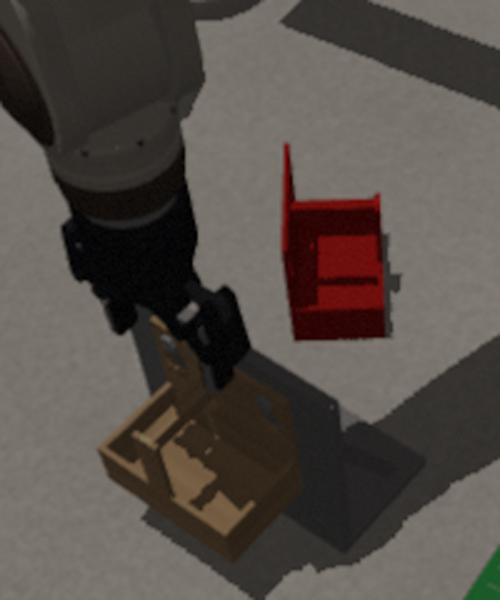

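View pics/t2.png

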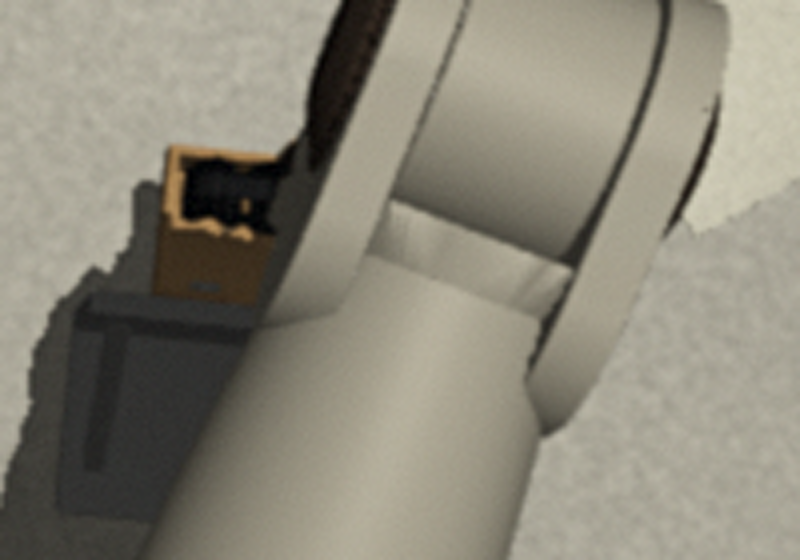

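The gripper is above the caddy and the fingers straddle the handle (scene crop at about (200,360)), clear of the panel. Now I'll descend and close gently.

```bash
python3 -m pendant '[[0,0,0.06,0,0,0,0],[0,0,0.06,0,0,0,0],[0,0,0.06,0,0,0,0],[0,0,0.06,0,0,0,0],[0,0,0.05,0,0,0,0],[0,0,0,0,0,0,0]]' 40
python3 -c "
from h import *
go([.518,-.209,.154],83.8)"
```

```text
time: 4.0
ee_pos: [0.5199, -0.2104, 0.1571]
tcp_rot: [179.7, 0.0, 83.9]
wrist_force: [1.7, 0.3, -0.4]
opening: 0.0855
t 4.0 pos [ 0.5199 -0.2104  0.1571] rot [1.7968e+02 5.0000e-02 8.3940e+01] q [-22.1   5.3   2.2  86.6   0.  -16. ] F [ 1.71  0.27 -0.41] op 0.0855
shift [ 0.0049 -0.0084  0.0123] turn [0.0018 0.0003 0.0008]
```

```bash
python3 -m pendant '[[0.005,-0.008,0.012,0.002,0,0,0],[0,0,0,0,0,0,0.6],[0,0,0,0,0,0,0.75],[0,0,0,0,0,0,0.85],[0,0,0,0,0,0,0.9],[0,0,0,0,0,0,1],[0,0,0,0,0,0,1],[0,0,0,0,0,0,1],[0,0,0,0,0,0,1]]' 40
python3 - <<'E'
from h import *
go([.518,-.209,.154],83.8)
crop('scene',150,30,350,270,2.5,'pics/s3.png')
E
```

```text
time: 4.9
ee_pos: [0.5192, -0.2094, 0.1568]
tcp_rot: [179.8, 0.1, 83.9]
wrist_force: [0.7, -0.2, 0.0]
opening: 0.0112
t 4.9 pos [ 0.5192 -0.2094  0.1568] rot [1.7984e+02 1.1000e-01 8.3920e+01] q [-21.9   5.2   2.1  86.7  -0.1 -15.9] F [ 0.7  -0.16  0.05] op 0.0112
shift [ 0.001  -0.0048  0.0113] turn [0.0009 0.0006 0.0007]
```

View pics/s3.png

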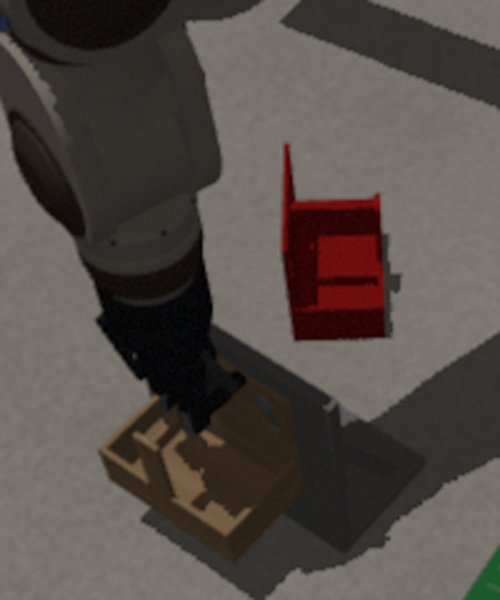

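The handle is gripped with the opening at about 11–12 mm. I'll raise it 26 mm in small steps and watch the force.

```bash
python3 -m pendant '[[0,0,-0.02,0,0,0,1],[0,0,-0.02,0,0,0,1],[0,0,-0.02,0,0,0,1],[0,0,0,0,0,0,1]]' 70
python3 -c "
from h import *
go([.5192,-.2094,.1828],83.9)"
```

```text
time: 5.35
ee_pos: [0.519, -0.2093, 0.1724]
tcp_rot: [179.9, 0.1, 83.9]
wrist_force: [0.6, -0.1, -1.6]
opening: 0.0107
t 5.35 pos [ 0.519  -0.2093  0.1724] rot [1.799e+02 9.000e-02 8.392e+01] q [-21.9   5.4   4.   88.5  -0.1 -15.9] F [ 0.64 -0.06 -1.6 ] op 0.0107
shift [-0.0005  0.0008 -0.0414] turn [0.0006 0.0005 0.0001]
```

```bash
python3 -m pendant '[[0,0,-0.02,0,0,0,1],[0,0,-0.02,0,0,0,1],[0,0,0,0,0,0,1]]'
python3 - <<'E'
from h import *
go([.5192,-.2094,.1828],83.9)
im=bot.camera('scene');crop('scene',190,130,290,230,6,'pics/s4.png',im)
E
```

```text
time: 5.65
ee_pos: [0.519, -0.2092, 0.1834]
tcp_rot: [179.9, 0.1, 83.9]
wrist_force: [0.3, -1.3, -2.1]
opening: 0.0104
t 5.65 pos [ 0.519  -0.2092  0.1834] rot [1.799e+02 9.000e-02 8.393e+01] q [-21.9   5.4   5.3  89.7  -0.1 -15.9] F [ 0.27 -1.33 -2.09] op 0.0104
shift [-0.0006  0.0008  0.0023] turn [0.0006 0.0005 0.0001]
```

View pics/s4.png

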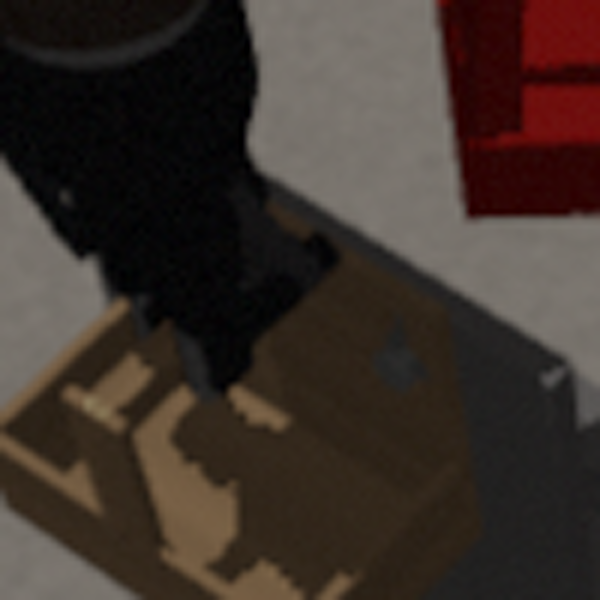

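The stud head now sits in the wide end at crop (400,365), with the slot above it. I'll draw it out along tool +y, slowly at first.

```bash
python3 -m pendant '[[0,0.02,0,0,0,0,1],[0,0.02,0,0,0,0,1],[0,0,0,0,0,0,1]]'
python3 - <<'E'
from h import *
go([.5192+.03,-.2094-.0033,.1828],83.9)
im=bot.camera('scene');crop('scene',190,130,290,230,6,'pics/s5.png',im)
E
```

```text
time: 6.0
ee_pos: [0.5294, -0.2103, 0.1827]
tcp_rot: [180.0, 0.1, 83.9]
wrist_force: [0.2, -1.1, -2.3]
opening: 0.0109
t 6.0 pos [ 0.5294 -0.2103  0.1827] rot [1.7996e+02 8.0000e-02 8.3920e+01] q [-21.6   6.9   6.8  89.8  -0.1 -15.6] F [ 0.16 -1.09 -2.29] op 0.0109
shift [-0.0011  0.0797 -0.0003] turn [0.0002 0.0004 0.0001]
```

View pics/s5.png

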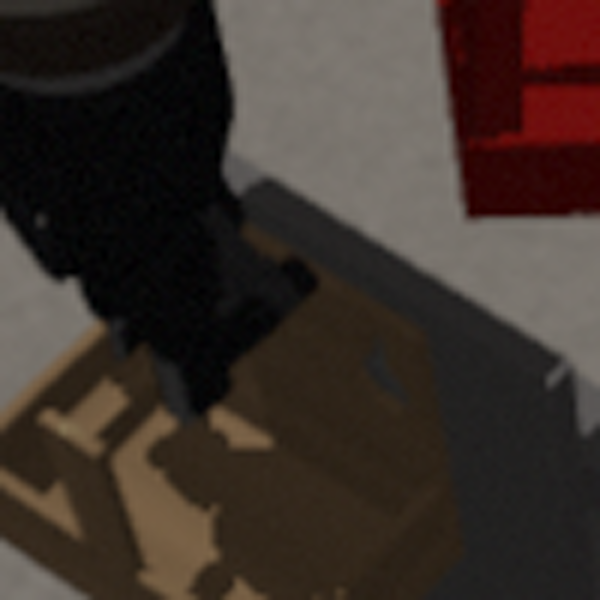

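It comes out freely with no contact force, so I'll continue clear of the panel.

```bash
python3 -m pendant '[[0,0.03,0,0,0,0,1],[0,0.04,0,0,0,0,1],[0,0.06,0,0,0,0,1],[0,0.06,0,0,0,0,1],[0,0,-0.04,0,0,0,1],[0,0,-0.04,0,0,0,1],[0,0,0,0,0,0,1]]'
python3 - <<'E'
from h import *
go([.575,.165,.2],90)
for n,uv in [('top',(312,142)),('top',(238,135)),('top',(373,142))]: print(ray(n,uv,.03))
crop('scene',0,0,640,480,1,'pics/s6.png')
E
```

```text
time: 6.75
ee_pos: [0.5803, -0.2155, 0.2031]
tcp_rot: [-179.9, 0.1, 83.9]
wrist_force: [0.3, -0.1, -1.1]
opening: 0.0105
t 6.75 pos [ 0.5803 -0.2155  0.2031] rot [-1.7995e+02  6.0000e-02  8.3940e+01] q [-20.3  14.2  17.5  93.3  -0.1 -14.3] F [ 0.28 -0.13 -1.1 ] op 0.0105
shift [ 1.5112 -0.1817  0.0111] turn [-0.0003  0.0003 -0.0337]
[ 0.73643749 -0.01236779  0.03      ]
[0.75610208 0.16259576 0.03      ]
[ 0.73409049 -0.1565024   0.03      ]
```

View pics/s6.png

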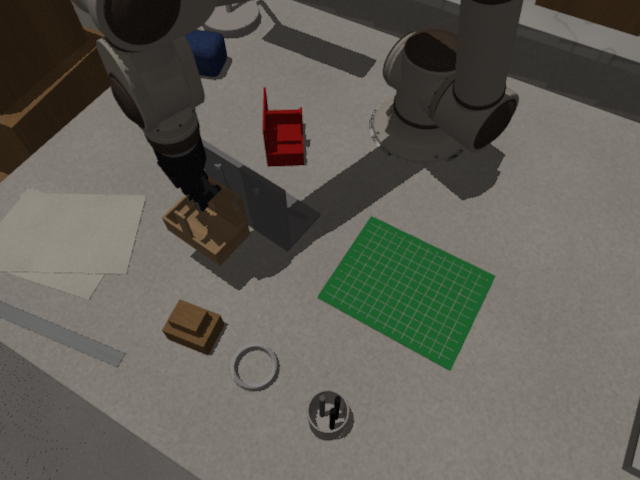

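It is clear of the panel, the stud heads at (222,165) and (257,190) are empty, and the caddy hangs level. I'll carry it left, then back over the mat.

```bash
python3 -m pendant '[[0.06,0,0,0,0,0,1],[0.12,0,0,0,0,0,1],[0.14,0,0,0,0,0,1],[0.14,0,0,0,0,0,1],[0.14,0,0,0,0,0,1],[0.14,0,0,0,0,0,1],[0.14,-0.03,0,0,0,-0.005,1],[0.14,-0.08,0,0,0,-0.005,1],[0.14,-0.1,0,0,0,-0.008,1],[0.12,-0.1,0,0,0,-0.008,1],[0.08,-0.08,0,0,0,-0.005,1],[0.03,-0.05,0,0,0,0,1]]'
python3 -m pendant '[[0,0,0,0,0,0,1],[0,0,0,0,0,0,1]]'
python3 -c "
from h import *
go([.434,.167,.15],89.5)"
```

```text
time: 8.0
ee_pos: [0.4937, 0.1545, 0.2012]
tcp_rot: [-179.9, -0.1, 89.5]
wrist_force: [0.4, -0.1, -2.9]
opening: 0.011
time: 8.2
ee_pos: [0.492, 0.1555, 0.2019]
tcp_rot: [-180.0, -0.1, 89.7]
wrist_force: [-0.1, -1.0, -2.1]
opening: 0.0106
t 8.2 pos [0.492  0.1555 0.2019] rot [-1.7998e+02 -8.0000e-02  8.9670e+01] q [17.5 -0.2  1.4 91.6  0.1 17.8] F [-0.06 -1.   -2.15] op 0.0106
shift [ 0.0442 -0.2323  0.2076] turn [-0.0001 -0.0004  0.0009]
```

```bash
python3 -m pendant '[[0.015,-0.06,0,0,0,0,1],[0.015,-0.06,0,0,0,0,1],[0.014,-0.06,0,0,0,0,1],[0,-0.05,0.04,0,0,0,1],[0,0,0.08,0,0,0,1],[0,0,0.08,0,0,0,1],[0,0,0.08,0,0,0,1],[0,0,0.06,0,0,0,1],[0,0,0,0,0,0,1],[0,0,0,0,0,0,1]]'
python3 - <<'E'
from h import *
go([.434,.167,.091],89.5)
crop('scene',270,150,530,370,3,'pics/s7.png')
E
```

```text
time: 9.2
ee_pos: [0.4347, 0.1619, 0.1147]
tcp_rot: [179.8, -0.1, 88.9]
wrist_force: [0.3, -0.0, -2.1]
opening: 0.0105
t 9.2 pos [0.4347 0.1619 0.1147] rot [ 1.7982e+02 -5.0000e-02  8.8930e+01] q [ 20.4  -7.7 -15.3  82.3  -0.   21.5] F [ 0.27 -0.04 -2.09] op 0.0105
shift [ 0.0203 -0.0034  0.0948] turn [ 0.001  -0.0003 -0.0032]
```

View pics/s7.png

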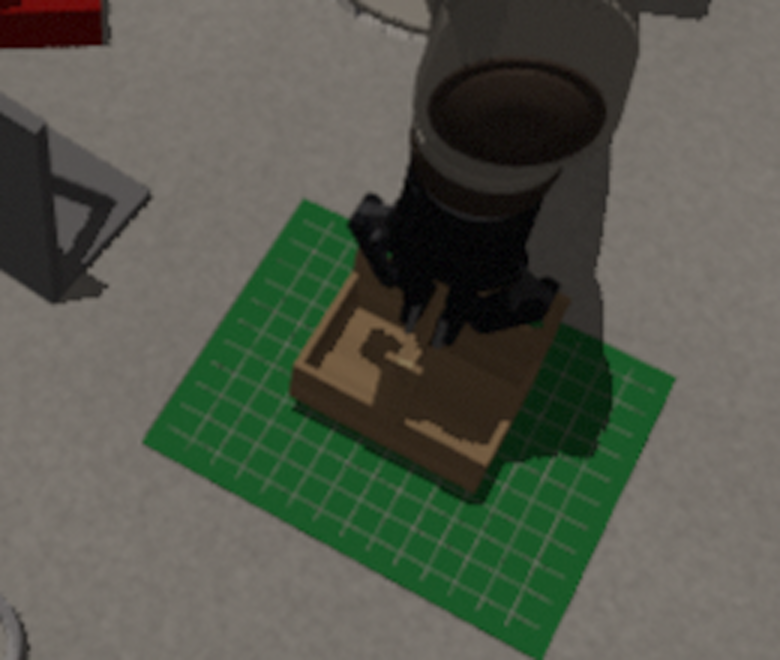

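The caddy is level above the middle of the mat, front corners at about (295,400) and (470,495) in the crop. I'll lower it slowly from here.

```bash
python3 -m pendant '[[0,0,0.03,0,0,0,1],[0,0,0.025,0,0,0,1],[0,0,0.02,0,0,0,1],[0,0,0,0,0,0,1]]'
python3 -m pendant '[[0,0,0.006,0,0,0,1],[0,0,0.006,0,0,0,1],[0,0,0,0,0,0,1]]'
```

```text
time: 9.65
ee_pos: [0.436, 0.1621, 0.0965]
tcp_rot: [179.7, -0.1, 88.9]
wrist_force: [-0.4, -0.1, -3.0]
opening: 0.0112
time: 9.95
ee_pos: [0.4361, 0.1622, 0.0934]
tcp_rot: [179.6, -0.1, 88.9]
wrist_force: [-0.8, 0.2, -2.7]
opening: 0.0108
```

```bash
python3 -m pendant '[[0,0,0.006,0.002,0,0,1],[0,0,0.004,0,0,0,1],[0,0,0,0,0,0,1]]'
python3 -m pendant '[[0,0,0.004,0,0,0,1],[0,0,0,0,0,0,1]]'
```

```text
time: 10.25
ee_pos: [0.4362, 0.1623, 0.091]
tcp_rot: [-180.0, -0.1, 88.9]
wrist_force: [-0.4, 1.1, -2.8]
opening: 0.0107
time: 10.45
ee_pos: [0.4363, 0.1626, 0.091]
tcp_rot: [180.0, -0.2, 88.9]
wrist_force: [0.9, 1.0, -2.6]
opening: 0.0108
```

```bash
python3 -m pendant '[[0,0,0.006,0,0,0,1],[0,0,0,0,0,0,1]]'
python3 -m pendant '[[0,0,0.006,0,0,0,1],[0,0,0,0,0,0,1]]'
```

```text
time: 10.65
ee_pos: [0.4365, 0.163, 0.091]
tcp_rot: [179.9, -0.2, 88.9]
wrist_force: [0.3, 0.6, -2.4]
opening: 0.0104
time: 10.85
ee_pos: [0.4367, 0.1634, 0.0908]
tcp_rot: [179.8, -0.3, 88.9]
wrist_force: [1.1, -0.4, -1.8]
opening: 0.011
```

```bash
python3 -m pendant '[[0,0,0.012,0,0,0,1],[0,0,0.006,0,0,0,1]]'
python3 - <<'E'
from h import *
go([.436,.163,.09],88.9)
crop('scene',320,200,480,330,5,'pics/s8.png')
E
```

```text
time: 11.05
ee_pos: [0.4367, 0.1637, 0.0906]
tcp_rot: [179.7, -0.4, 89.0]
wrist_force: [-6.0, -1.9, 8.4]
opening: 0.0106
t 11.05 pos [0.4367 0.1637 0.0906] rot [179.67  -0.41  88.96] q [ 20.4  -7.4 -17.6  79.3   0.3  21.4] F [-6.   -1.86  8.38] op 0.0106
shift [-0.0031 -0.0028  0.0025] turn [ 0.0018 -0.0023  0.0003]
```

View pics/s8.png

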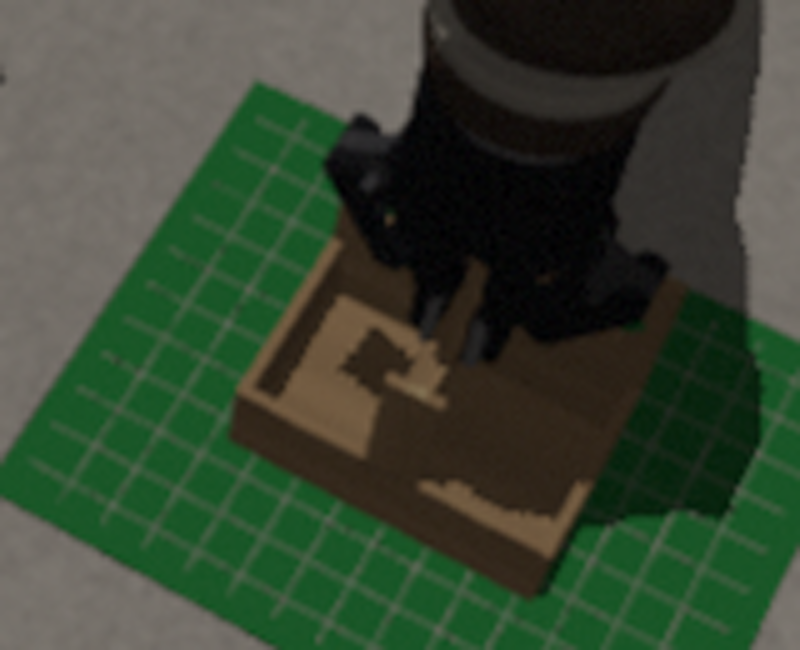

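It is on the mat: the force went to +8 N with no further descent. I'll release it.

```bash
python3 -m pendant '[[0,0,0,0,0,0,1],[0,0,0,0,0,0,1],[0,0,0,0,0,0,0.85],[0,0,0,0,0,0,0.75],[0,0,0,0,0,0,0.6],[0,0,0,0,0,0,0.4],[0,0,0,0,0,0,0.2],[0,0,0,0,0,0,0],[0,0,0,0,0,0,0],[0,0,0,0,0,0,0]]' 20
python3 - <<'E'
from h import *
go([.436,.163,.25],90)
crop('scene',320,200,480,330,5,'pics/s9.png')
E
```

```text
time: 12.1
ee_pos: [0.4371, 0.1637, 0.0897]
tcp_rot: [179.7, -0.4, 88.9]
wrist_force: [-0.0, 0.8, -0.2]
opening: 0.0853
t 12.1 pos [0.4371 0.1637 0.0897] rot [179.66  -0.4   88.95] q [ 20.4  -7.3 -17.7  79.2   0.2  21.4] F [-0.05  0.75 -0.22] op 0.0853
shift [ 1.800e-03 -5.000e-04 -6.413e-01] turn [ 0.0019 -0.0022 -0.0059]
```

View pics/s9.png

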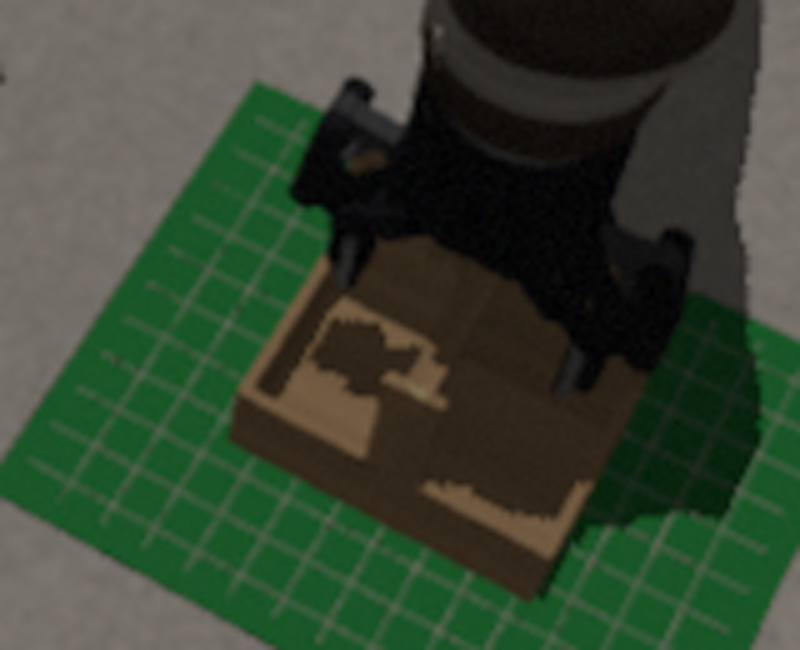

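The jaws are open and the caddy hasn't moved. I'll retreat straight up.

```bash
python3 -m pendant '[[0,0,-0.03,0,0,0,0],[0,0,-0.06,0,0,0,0],[0,0,-0.1,0,0,0,0],[0,0,-0.12,0,0,0,0],[0,0,-0.12,0,0,0,0],[0,0,-0.12,0,0,0,0],[0,0,-0.1,0,0,0,0],[0,0,0,0,0,0,0]]'
python3 -m pendant '[[-0.1,0,0,0,0,0,0],[-0.16,0,0,0,0,0,0],[-0.16,0,0,0,0,0,0],[-0.16,0,0,0,0,0,0],[-0.16,0,0,0,0,0,0],[-0.1,0,0,0,0,0,0],[0,0,0,0,0,0,0],[0,0,0,0,0,0,0]]'
python3 - <<'E'
from h import *
crop('scene',0,0,640,480,1,'pics/s10.png'); im=bot.camera('top'); crop('top',0,0,640,480,1,'pics/t10.png',im); crop('top',160,200,320,340,5,'pics/t11.png',im)
E
```

```text
time: 12.95
ee_pos: [0.435, 0.1621, 0.2664]
tcp_rot: [179.4, -0.5, 89.0]
wrist_force: [0.3, -0.1, 0.1]
opening: 0.0853
time: 13.75
ee_pos: [0.4303, -0.0545, 0.268]
tcp_rot: [179.2, -0.5, 89.1]
wrist_force: [0.5, 0.7, -0.4]
opening: 0.0858
```

View pics/s10.png

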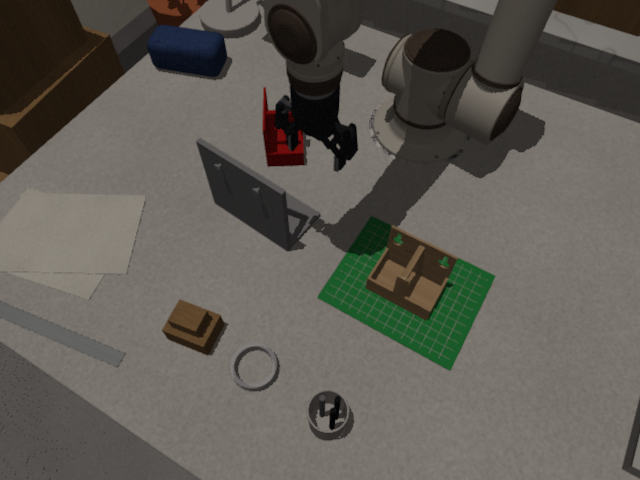

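View pics/t10.png

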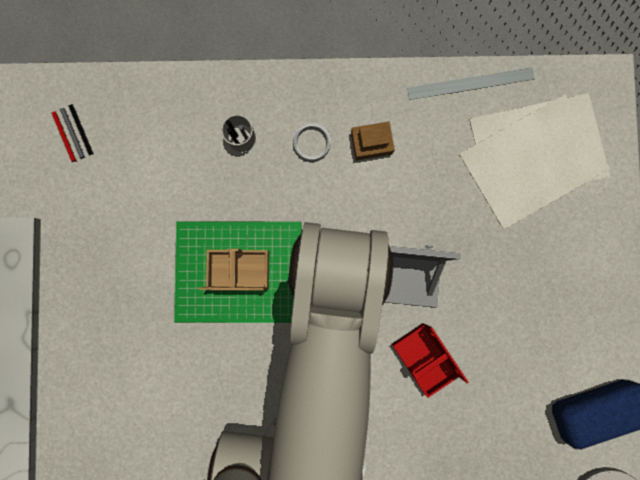

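The caddy stands upright within the mat: top view (205–270, 248–292) on a mat at (175–301, 222–322). The tape, pot, model and panel haven't moved, and the robot is clear, so I'll hand in the job.

```bash
python3 -c "
from workcell import bot
print(bot.job_done())"
```

```text
the job is handed in; nothing more can be done
None
```

The caddy is off the panel and standing upright on the cutting mat, well inside its edges. I handed the job in at about 14 s.

I gripped the handle bar, raised the caddy about 26.5 mm along the slots, and drew it level off the studs with only about 1 N of side force. I then carried it over the mat, lowered it until it made contact, opened the jaws and backed away.

- **Last pictures:** the final pictures from both cameras show the caddy upright on the mat, the studs empty, the tape, pot and model where they were, and the gripper clear.
- **Forces:** the highest wrist force I saw was about 10 N, at set-down.
- **Disagreement:** the camera fit put the hung caddy about 4 mm lower than its nominal height. I used the nominal 26 mm lift, checked the stud head in the wide end by camera, and found the set-down height by feel.
- **Not checked:** I did not measure the final foot corners numerically. The placing is judged from the pictures alone.

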